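Jog the powder turntable to its home sensor

TASK

Home the powder turntable with the jog stick: tilt the red stick to one side and hold it there so that the table runs round, and let go when the yellow flag on the rim stands squarely in front of the orange-faced home sensor. The table must be at a standstill and the stick back upright at the end; turn the table only with the stick, and leave the sensor and the loose things on the bench alone.

Things in the scene. Friction and masses are not known exactly. Their poses are not given: they have to be found in the camera images.
- stick_knob (a point): middle of the jog stick's red round grip, 78 mm above the pivot, 130 mm above the bench when upright. Grip 23 mm thick from 100 to 124 mm above the bench, 30 mm at its thickest (134), top at 150; below it a steel shaft 9 mm thick (88 to 100) and a black rubber bellows. Site axes lean with the stick: z up along it, x (the tilting axis) level, to the back of the jog box
- jog_stick (a joint): tilt of the stick, rad, about the jog box's x axis: 0 upright, positive to the right seen from the box's front (toward its -y), negative to the left; stops at 0.38 either way; no tilt forward or back. A spring returns it upright when let go; 3 to 5 N sideways at the grip holds it fully over. Past about 0.22 it runs the table (right: clockwise from above); under 0.1 the table stands
- jog_box: grey jog box with a black cover plate, fixed to the bench, 104 mm (x) by 124 mm (y), 52 mm high; origin under its centre, z up, x to its back, y to its left. The stick's pivot is in the middle of its top, 52 mm above the origin; white turning arrows either side of the stick show which way the table runs
- powder_turntable_ring: turning ring of the powder turntable, 288 mm across, 42 mm high, beige powder on top; origin on its axis at bench height, z up; the yellow flag is in its own -x direction. Turns without end. Stick held left past 0.22 rad: a steady 0.22 rad/s or so anticlockwise from above; held right: clockwise. Stops within about 0.03 rad of letting go. Only the stick may turn it
- flag_face (a point): centre of the outer face of the yellow metal flag on the ring's rim: an upright plate 34 mm wide, 30 mm high, 3 mm thick, facing outward, 160 mm from the turntable's axis and 37 mm above the bench, with a yellow lug 26 mm long lying on the ring behind it
- sensor_face (a point): centre of the orange face (17 mm across) of the home sensor, a brass threaded barrel in an aluminium angle bracket on a dark foot, fixed to the bench in front of the turntable; the face looks at the turntable's axis from 165 mm away, 37 mm above the bench, so the flag passes 5 mm in front of it
- home_sensor: the home sensor with bracket and foot, fixed; its body origin lies on the turntable's axis at bench height and the sensor stands in its own -x direction, 165 to 234 mm from the axis, 40 mm wide, 52 mm high
- stopwatch: blue stopwatch, 60 x 61 x 17 mm, a bystander lying loose on the bench; origin at its underside
- tally_counter: round grey tally counter, 52 x 45 x 25 mm, a bystander lying loose on the bench; origin at its underside
- thumb_screw: small brass thumb screw standing on its knurled head, 20 x 20 x 29 mm, a bystander, loose on the bench; origin at its underside

How it is judged:
By the outcome, as a careful person would: the job done as asked, in the order asked, and still so for the second after the job is handed in, with the robot touching nothing.
It also fails if it takes over 58 s, if anything falls off the work surface, if the arm or the gripper's body presses on something with over 40 N, if the wrist force passes 120 N, or if a joint passes its speed limit or range.

ROBOT

A 6-joint arm with a two-finger parallel gripper is mounted at the origin on a cart in front of the work surface, level with it; the furniture and walls round the work are solid. World frame = base frame: x ahead of the robot, y to its left, z up, the work surface at z = 0. Lengths are in m, angles in degrees, forces in N, time in s.
With the tool pointing down it reaches from about 0.3 to 0.75 m from the base axis. Payload 8.5 kg.
Tool frame: the origin (TCP) lies at the very end of the fingers, on their centre line; the grasp point (between the pads) lies 19 mm behind it (env.hold_point_z is the distance from the TCP to the grasp point, in m); z points along the fingers, y is the line along which they close (so a half turn about z gives the same grasp; the last joint's range is limited). The gripper opens to 85 mm and grips with 20 to 120 N. Pads are 22 mm wide; open, the fingers measure 114 mm over their backs; the gripper's body (76 mm by 85 mm) begins 54 mm behind the grasp point. The pads swing forward as they close: fully open they stand 13 mm farther back than shut.
Start: joints at [-12.336, 21.807, 74.336, -0, 83.858, -12.336], TCP at [0.55, 0, 0.231] pointing down, gripper open.
Joint ranges: [-178.18, 178.18], [-50.72, 133.34], [12.68, 142.11], [-81.47, 261.47], [9.98, 163.14], [-165.26, 165.26]. Speed limits (degrees/s): [136.94, 136.94, 180, 180, 180, 180].

INTERFACE

Orientations are given as a 3x3 rotation matrix whose columns are the frame's x, y, z axes.
In Python, from rig import env, optics gives the robot as it stands.
- The arm moves only by the shell command python3 -m jog 'ROWS' [OPENING] [FORCE]. ROWS is JSON, a list of rows, each an object with "linear": the shift along the tool's x, y, z in units of 40 mm (1.0 is 40 mm), a list of three; "roll": the turn about the tool's z in units of 5 degrees (1.0 is 5 degrees). A call has 1 to 12 rows; each row shifts and turns the commanded pose from where the row before left it, along the tool's axes as they then stand; what a row does not reach is not made up. A row lasts 1/12 s, in which the tool goes at most 41.7 mm and 7.16 degrees, less where a joint would pass 70% of its speed; a pose out of reach is approached as far as the arm can. A call is refused whole if a number of a shift passes 1 or a number of a turn 1, either way. A call with a gripper value outside its range is refused whole. OPENING is the opening, from -1 (shut) to 1 (fully open), set as the call begins (- or left out, the last holds). The fingers move at their own pace and stop on an object; FORCE is the grip in N (left out, the last holds). Time passes only in rows, so rows that do not move let the fingers close. It gives the time, the measured TCP pose, the force, the opening and the grip force at its end, in the units of the state.
- env.observe(): the state, without advancing time (a new reading comes with each control period).
- optics.get_image(name): name is "scene" or "side" or "wrist"; returns the picture (480x640x3 uint8, red, green, blue); there is no depth.
- optics.calibration(name): a dict with "fov_y" (degrees; the focal length in pixels is half the picture's height over the tangent of half this angle, whatever the lens; pixels are square), "cx", "cy" (the principal point, pixels), "T" (4x4, takes a point from camera to world coordinates). Camera axes: x right, y down, z forward; pixel columns grow to the right and rows downward; lengths in m; the calibration is good to about 2 mm. A picture is of the moment at which its call begins: read the wrist's pose just before it. calibration takes no time and is no camera call; for the wrist camera it gives the pose at the moment of the call.
- env.close_job(): hands the job in; it is judged then, once.
The state is a dict: "time_s": time; "q": joint angles; "qvel": joint speeds; "joint_efforts": joint torques, N m; "position": TCP position; "tool_rot": TCP orientation; "ft_force": force on the tool from outside, world axes, zero at the start; "wrist_torque": the same for the moment, N m; "grip_width": finger opening in m; "gripper_force": force on a finger pad.
Only numpy, scipy, OpenCV 4.12 (cv2) and the standard library are available. Lean on these libraries where they do the work, as an engineer would, in place of code of your own. Each camera call takes 0.05 s, during which the arm holds its last target. There are 200 camera calls.

## Working session

There is one attempt and no reset: what is moved stays moved. The work goes in short steps, Python scripts to look and compute and a shell command to move; the robot and the scene stay as the last step left them, time stands still between calls to the robot, and variables do not carry over. Pictures are saved under pics/ and viewed, at most 10 in all, crops included, and the job is handed in when it is done.

```bash
mkdir -p pics; cat > h.py <<'E'
import numpy as np, cv2
from rig import env, optics
def grab(n,f):
    c=optics.calibration(n); im=optics.get_image(n); cv2.imwrite('pics/'+f,im[:,:,::-1]); return im,c
def ray(c,u,v):
    f=240/np.tan(np.radians(c['fov_y'])/2); T=np.array(c['T'])
    return T[:3,3], T[:3,:3]@np.array([(u-c['cx'])/f,(v-c['cy'])/f,1])
def onz(c,u,v,z):
    o,d=ray(c,u,v); return o+d*(z-o[2])/d[2]
def tri(*rs):
    A=0;b=0
    for o,d in rs:
        d=d/np.linalg.norm(d);P=np.eye(3)-np.outer(d,d);A=A+P;b=b+P@o
    return np.linalg.solve(A,b)
def proj(c,p):
    f=240/np.tan(np.radians(c['fov_y'])/2); T=np.array(c['T']); q=T[:3,:3].T@(np.array(p)-T[:3,3])
    return f*q[0]/q[2]+c['cx'],f*q[1]/q[2]+c['cy']
def blobs(im,lo,hi,amin=30):
    h=cv2.cvtColor(im,cv2.COLOR_RGB2HSV); m=cv2.inRange(h,np.array(lo),np.array(hi))
    n,l,s,ce=cv2.connectedComponentsWithStats(m)
    return [(s[i].tolist(),ce[i].round(1).tolist()) for i in range(1,n) if s[i][4]>=amin],m
E
python3 - <<'E'
from h import *
for n in ['scene','side','wrist']:
    im,c=grab(n,n+'0.png'); print(n,np.round(c['T'],3).tolist(),c['fov_y'],c['cx'],c['cy'])
    for k,lo,hi in [('red',(0,150,60),(6,255,255)),('red2',(172,150,60),(180,255,255)),('or',(7,160,100),(19,255,255)),('yel',(22,150,100),(34,255,255))]:
        print(k,blobs(im,lo,hi)[0])
print(env.observe())
E
```

```text
scene [[-0.732, -0.395, 0.555, -0.197], [-0.681, 0.446, -0.581, 0.877], [-0.018, -0.803, -0.595, 0.881], [0.0, 0.0, 0.0, 1.0]] 43.997980763147716 317.56353270495333 234.58978447679328
red [([323, 235, 13, 22, 234], [329.0, 245.1])]
red2 [([209, 260, 38, 22, 433], [226.7, 270.4])]
or [([83, 240, 29, 34, 265], [100.8, 256.2])]
yel [([306, 191, 13, 11, 71], [311.6, 196.0]), ([393, 227, 9, 7, 37], [396.1, 229.8])]
side [[-0.954, -0.159, 0.256, 0.236], [-0.301, 0.462, -0.834, 1.13], [0.014, -0.872, -0.489, 0.675], [0.0, 0.0, 0.0, 1.0]] 49.70110700575846 309.6541964531482 237.59398823536773
red [([334, 222, 12, 21, 175], [339.2, 230.8])]
red2 [([220, 274, 27, 19, 178], [232.6, 282.8])]
or [([69, 286, 28, 10, 66], [82.7, 292.6])]
yel []
wrist [[1.0, 0.001, -0.001, 0.549], [0.001, -0.961, -0.277, 0.072], [-0.001, 0.277, -0.961, 0.373], [0.0, 0.0, 0.0, 1.0]] 64.08478353343067 324.330693625581 239.40664074129074
red [([156, 0, 33, 8, 165], [172.2, 2.7])]
red2 [([592, 253, 8, 14, 85], [595.6, 259.6])]
or []
yel [([481, 258, 47, 37, 764], [503.7, 274.8])]
{'time_s': 0.15, 'q': array([-1.23338501e+01,  2.18319785e+01,  7.43708267e+01,  1.22496491e-03,
        8.38596241e+01, -1.23347935e+01]), 'qvel': array([-0.0491797 , -0.16887732, -0.12608756, -0.00593608,  0.10386489,
       -0.07820747]), 'joint_efforts': array([ 1.94521621e-03, -4.48624384e+01, -2.31344014e+01, -1.86937300e-04,
        3.77541786e-03, -1.65174959e-05]), 'position': array([5.49780837e-01, 6.97271105e-05, 2.30878234e-01]), 'tool_rot': array([[-1.40319643e-05,  9.99999438e-01, -1.05990783e-03],
       [ 9.99999968e-01,  1.43006718e-05,  2.53512546e-04],
       [ 2.53527561e-04, -1.05990424e-03, -9.99999406e-01]]), 'ft_force': array([-0.11084153,  0.77957813, -0.32243578]), 'wrist_torque': array([-0.02136058, -0.01246836, -0.01160343]), 'gripper_force': 0.0, 'grip_width': 0.08577259736961346}
```

View pics/scene0.png

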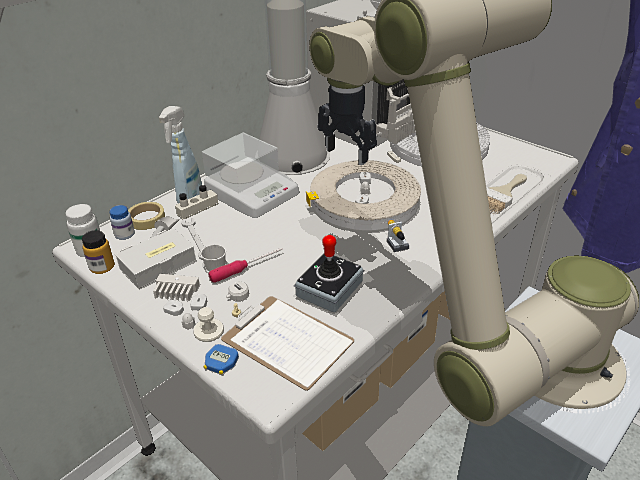

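View pics/side0.png

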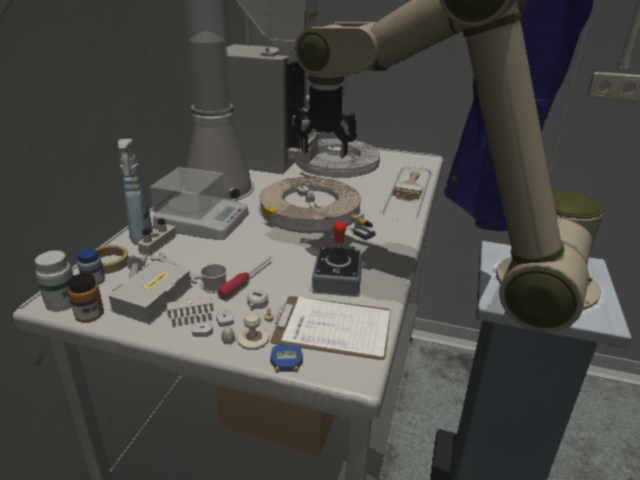

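The scene view shows the red knob at (329,245), the flag at (311,197) and the sensor at about (396,235). The side view shows the knob at (339,231), the flag at about (270,210) and the sensor at about (363,228).

```bash
python3 - <<'E'
from h import *
cs=optics.calibration('scene');cd=optics.calibration('side');cw=optics.calibration('wrist')
I={n:cv2.imread(f'pics/{n}0.png')[:,:,::-1].copy() for n in ['scene','side','wrist']}
print('knob',tri(ray(cs,329,245.1),ray(cd,339.2,230.8)))
k=[onz(cs,329,245.1,.13),onz(cd,339.2,230.8,.13)];print(k)
print('flag',onz(cs,311.6,196,.04),onz(cw,503.7,274.8,.045), onz(cd,270,210,.04))
for n,lo,hi in [('side',(15,90,60),(34,255,255))]: print(blobs(I[n],lo,hi,8)[0])
print('sensor',onz(cs,396,232,.037))
# upscaled crops side by side
a=cv2.resize(I['scene'][180:320,260:450],None,fx=2.1,fy=2.1,interpolation=3)
b=cv2.resize(I['side'][170:310,240:430],None,fx=2.1,fy=2.1,interpolation=3)
w=cv2.resize(I['wrist'],(400,300),interpolation=cv2.INTER_AREA)
o=np.zeros((600,800,3),np.uint8);o[:294,:399]=a;o[:294,400:799]=b;o[300:,:400]=w
cv2.imwrite('pics/m.png',o[:,:,::-1])
E
```

```text
knob [0.46770767 0.1480285  0.12652385]
[array([0.46093932, 0.15451933, 0.13      ]), array([0.46890166, 0.14917932, 0.13      ])]
flag [ 0.71436563 -0.05802552  0.04      ] [ 0.71334781 -0.05610489  0.045     ] [ 0.71912729 -0.06722906  0.04      ]
[([395, 189, 5, 4, 12], [397.1, 190.0]), ([401, 190, 19, 6, 54], [410.1, 191.9]), ([553, 191, 50, 25, 888], [575.2, 203.4]), ([263, 206, 15, 14, 135], [268.9, 211.5]), ([351, 214, 5, 7, 24], [353.0, 216.8]), ([581, 215, 9, 2, 12], [585.5, 215.8]), ([359, 218, 8, 7, 41], [362.2, 221.0]), ([97, 246, 30, 27, 329], [112.6, 256.7]), ([145, 272, 23, 16, 108], [156.4, 280.1]), ([68, 283, 30, 19, 276], [83.2, 294.4]), ([77, 314, 25, 8, 42], [89.0, 319.0]), ([265, 314, 7, 5, 24], [268.2, 316.4]), ([275, 367, 4, 4, 14], [276.5, 368.3]), ([294, 366, 4, 5, 15], [295.7, 368.1]), ([242, 398, 18, 16, 62], [250.7, 406.6]), ([233, 401, 5, 9, 17], [235.2, 404.8]), ([259, 403, 13, 13, 54], [266.1, 409.4]), ([272, 403, 5, 5, 8], [274.4, 405.5]), ([240, 405, 5, 8, 15], [241.3, 408.5]), ([282, 405, 3, 6, 9], [283.0, 408.2]), ([274, 409, 36, 17, 136], [290.3, 417.0])]
sensor [ 0.4568638  -0.07951874  0.037     ]
```

View pics/m.png

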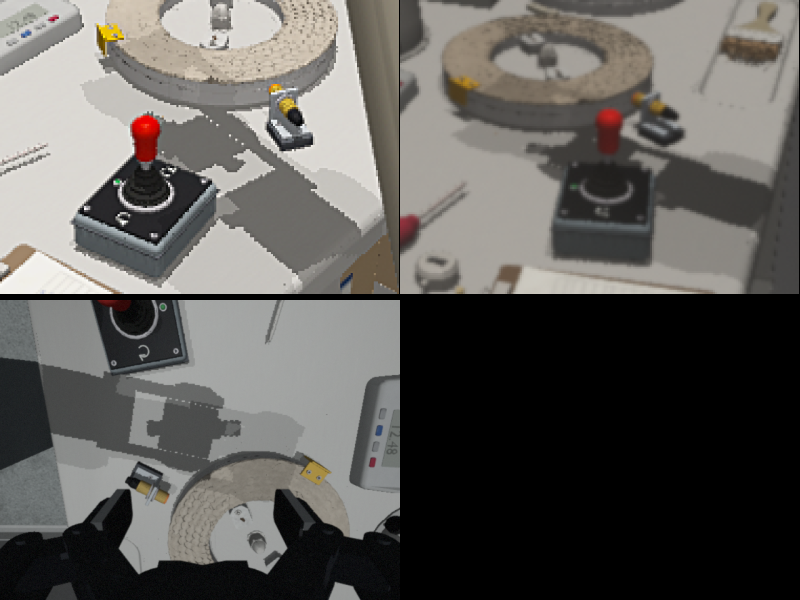

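The composite shows the box yawed about +9°. The flag is at the far-left of the ring and the sensor is on the robot side. I'll move above the stick, with the tool's y axis along the tilt direction.

```bash
python3 -m jog '[{"linear":[0.74,-0.41,-0.3],"roll":0},{"linear":[0.74,-0.41,-0.3],"roll":0},{"linear":[0.74,-0.41,-0.3],"roll":0},{"linear":[0.74,-0.41,-0.3],"roll":0},{"linear":[0.74,-0.41,-0.3],"roll":0},{"linear":[0,0,0],"roll":-1},{"linear":[0,0,0],"roll":-1},{"linear":[0,0,0],"roll":-1},{"linear":[0,0,0],"roll":-1},{"linear":[0,0,0],"roll":-1},{"linear":[0,0,0],"roll":-1},{"linear":[0,0,0],"roll":-1}]' 0.2
python3 -m jog '[{"linear":[0,0,0],"roll":-1},{"linear":[0,0,0],"roll":-1},{"linear":[0,0,0],"roll":-1},{"linear":[0,0,0],"roll":-1},{"linear":[0,0,0],"roll":-1},{"linear":[0,0,0],"roll":-1},{"linear":[0,0,0],"roll":-1},{"linear":[0,0,0],"roll":-1},{"linear":[0,0,0],"roll":-1},{"linear":[0,0,0],"roll":-1},{"linear":[0,0,0],"roll":-1},{"linear":[0,0,0],"roll":-0.8}]'
python3 - <<'E'
from h import *
im,c=grab('wrist','w1.png'); np.save('c1.npy',c,allow_pickle=True)
print(np.round(c['T'],4).tolist()); print(env.observe()['grip_width'])
for k,lo,hi in [('red',(0,150,60),(6,255,255)),('or',(7,120,60),(19,255,255)),('yel',(20,120,80),(34,255,255))]: print(k,blobs(im,lo,hi,25)[0])
E
```

```text
time_s: 1.15
position: [0.4678, 0.148, 0.2911]
tool_rot: [[-0.577, 0.817, -0.001], [0.817, 0.577, -0.0], [0.0, -0.0, -1.0]]
ft_force: [0.2, 0.1, 0.8]
grip_width: 0.0512
gripper_force: 0.0
time_s: 2.15
position: [0.4679, 0.148, 0.2911]
tool_rot: [[-0.997, -0.074, -0.001], [-0.074, 0.997, -0.0], [0.001, 0.0, -1.0]]
ft_force: [0.4, 0.2, -0.9]
grip_width: 0.0513
gripper_force: 0.0
[[-0.075, 0.9579, 0.2772, 0.3967], [0.9972, 0.0719, 0.0215, 0.1444], [0.0007, 0.2781, -0.9606, 0.4338], [0.0, 0.0, 0.0, 1.0]]
0.05129815113731921
red [([308, 203, 34, 35, 717], [323.9, 220.9])]
or [([73, 202, 17, 9, 51], [80.2, 206.7])]
yel [([84, 164, 23, 22, 273], [94.7, 175.2]), ([74, 193, 19, 15, 176], [82.7, 200.3])]
```

View pics/w1.png

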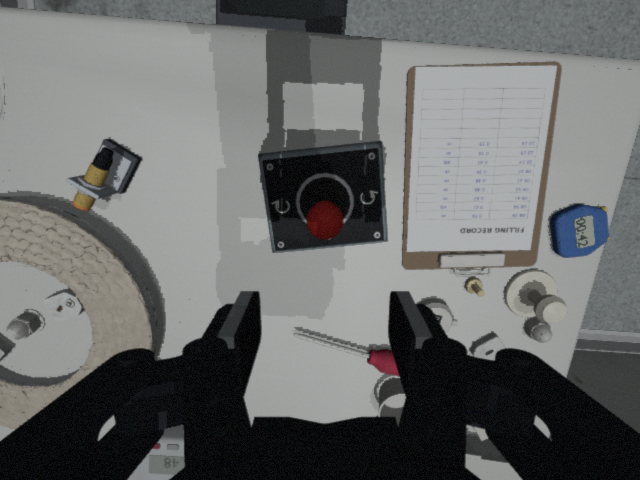

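The wrist view shows the knob at (324,221), box screws at (269,167), (371,157), (281,245) and (378,235), and the sensor running from its black tip (104,156) to the orange face (80,206).

```bash
python3 - <<'E'
from h import *
c=np.load('c1.npy',allow_pickle=True).item()
cs=optics.calibration('scene');cd=optics.calibration('side')
print('knob tri',tri(ray(cs,329,245.1),ray(cd,339.2,230.8),ray(c,323.9,221)),tri(ray(cs,329,245.1),ray(c,323.9,221)))
S=[onz(c,u,v,.053)[:2] for u,v in [(269,167),(371,157),(281,245),(378,235)]]
print('screws',np.round(S,4).tolist(),'mean',np.mean(S,0))
v=(S[1]-S[0]+S[3]-S[2]); print('y-axis yaw',np.degrees(np.arctan2(-v[0],v[1])))
C=[onz(c,u,v,.052)[:2] for u,v in [(259,154),(382,143),(273,252),(387,240)]]
v=(C[1]-C[0]+C[3]-C[2]); print('corners mean',np.mean(C,0),np.degrees(np.arctan2(-v[0],v[1])),np.round(C,3).tolist())
f=onz(c,80,206,.037)[:2]; t=onz(c,104,156,.045)[:2]
d=(f-t)/np.linalg.norm(f-t);print('sensor',f,d,np.degrees(np.arctan2(d[1],d[0])),'centre',f+d*.165)
# ring outer rim, fit with beige mask from first wrist and w1
for nm in ['wrist0','w1']:
    im=cv2.imread(f'pics/{nm}.png')[:,:,::-1].copy()
    cc=c if nm=='w1' else dict(c,T=[[1,.001,-.001,.549],[.001,-.961,-.277,.072],[-.001,.277,-.961,.373],[0,0,0,1]])
    b,m=blobs(im,(5,25,60),(28,140,255),300)
    m=cv2.morphologyEx(m,cv2.MORPH_OPEN,np.ones((3,3)))
    ct=max(cv2.findContours(m,0,1)[0],key=cv2.contourArea)[:,0]
    P=np.array([onz(cc,u,v,.042)[:2] for u,v in ct if 3<u<636 and v<(330)])
    # robust: RANSAC circle r~.14
    best=(0,)
    rng=np.random.default_rng(0)
    for _ in range(3000):
        a=P[rng.choice(len(P),3,0)];A=np.c_[2*a,np.ones(3)]
        try:s=np.linalg.solve(A,(a**2).sum(1))
        except: continue
        r2=s[2]+s[:2]@s[:2]
        if not .12**2<r2<.155**2: continue
        k=np.abs(np.hypot(*(P-s[:2]).T)-r2**.5)<.002
        if k.sum()>best[0]:best=(k.sum(),s[:2],r2**.5)
    print(nm,len(P),best)
E
```

```text
knob tri [0.46805281 0.14910081 0.12725027] [0.46877781 0.14872344 0.12328461]
screws [[0.437, 0.0933], [0.42, 0.1919], [0.516, 0.1085], [0.4978, 0.2077]] mean [0.46769264 0.15035536]
y-axis yaw 10.115737193353871
corners mean [0.46467412 0.15060137] 9.928102688507648 [[0.425, 0.083], [0.406, 0.201], [0.525, 0.1], [0.503, 0.218]]
sensor [ 0.49402536 -0.10536912] [ 0.8498657  -0.52699933] -31.802934856284974 centre [ 0.6342532  -0.19232401]
wrist0 1241 (np.int64(134), array([ 0.63740785, -0.20996767]), np.float64(0.13653164814130714))
w1 512 (np.int64(109), array([0.40359855, 0.22457079]), np.float64(0.14710722591856487))
```

```bash
python3 -m jog '[{"linear":[0,0.04,0],"roll":-0.58},{"linear":[0,0,0.8],"roll":-0.58},{"linear":[0,0,0.8],"roll":0},{"linear":[0,0,0.8],"roll":0},{"linear":[0,0,0.8],"roll":0},{"linear":[0,0,0.8],"roll":0},{"linear":[0,0,0.65],"roll":0},{"linear":[0,0,0],"roll":0},{"linear":[0,0,0],"roll":0}]'
python3 - <<'E'
from h import *
a,_=grab('scene','s2.png');b,_=grab('side','d2.png')
o=np.zeros((300,800,3),np.uint8);o[:]=0
o[:,:400]=cv2.resize(a[120:345,200:500],(400,300));o[:,400:]=cv2.resize(b[120:345,190:490],(400,300))
cv2.imwrite('pics/m2.png',o[:,:,::-1])
E
```

```text
time_s: 2.95
position: [0.4676, 0.1496, 0.1051]
tool_rot: [[-0.986, -0.169, -0.002], [-0.169, 0.986, -0.0], [0.002, 0.0, -1.0]]
ft_force: [0.9, -0.8, -0.2]
grip_width: 0.0512
gripper_force: 0.0
```

View pics/m2.png

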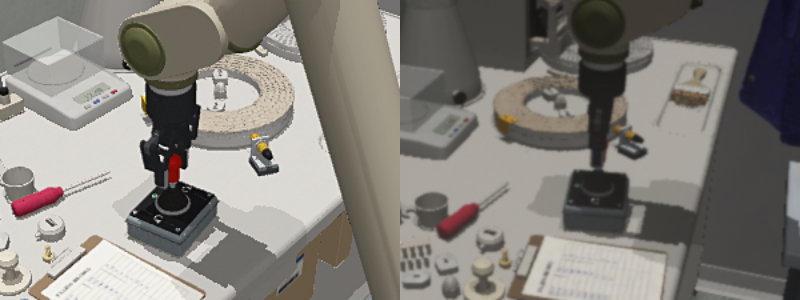

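The fingers straddle the stick, and the scene camera still sees the sensor at about (262,150) in this crop. Now I'll tilt the stick left.

```bash
python3 -m jog '[{"linear":[0,0.22,0],"roll":0},{"linear":[0,0.22,0],"roll":0},{"linear":[0,0.22,0],"roll":0},{"linear":[0,0.22,0],"roll":0},{"linear":[0,0,0],"roll":0},{"linear":[0,0,0],"roll":0},{"linear":[0,0,0],"roll":0},{"linear":[0,0,0],"roll":0},{"linear":[0,0,0],"roll":0},{"linear":[0,0,0],"roll":0},{"linear":[0,0,0],"roll":0},{"linear":[0,0,0],"roll":0}]'
cat > look.py <<'E'
from h import *
import sys
im,c=grab('scene',sys.argv[1]); b=[x for x in blobs(im,(20,120,80),(34,255,255),15)[0] if 280<x[1][0]<430 and 170<x[1][1]<260]
print(env.observe()['time_s'])
for s,e in b:
    p=onz(c,*e,.042)[:2]; d=p-[.632,-.195]; print(s,e,p.round(3),'ang',np.degrees(np.arctan2(d[1],d[0])).round(1),np.hypot(*d).round(3))
im=np.ascontiguousarray(im[:,:,:]); print('red',[x for x in blobs(im,(0,150,60),(6,255,255))[0]])
E
python3 look.py s3.png
```

```text
time_s: 4.05
position: [0.4622, 0.1843, 0.1056]
tool_rot: [[-0.985, -0.17, 0.001], [-0.17, 0.985, 0.0], [-0.001, -0.0, -1.0]]
ft_force: [1.9, -3.0, 4.5]
grip_width: 0.0514
gripper_force: 2.4
4.1
[393, 227, 9, 8, 41] [396.2, 230.0] [ 0.457 -0.081] ang 146.8 0.209
red [([317, 245, 13, 19, 191], [322.8, 253.8])]
```

```bash
Z='see'; python3 -m jog '[{"linear":[0,0,0]},{"linear":[0,0,0]},{"linear":[0,0,0]},{"linear":[0,0,0]},{"linear":[0,0,0]},{"linear":[0,0,0]},{"linear":[0,0,0]},{"linear":[0,0,0]},{"linear":[0,0,0]},{"linear":[0,0,0]},{"linear":[0,0,0]},{"linear":[0,0,0]}]'
python3 - <<'E'
from h import *
im,c=grab('side','d4.png'); print(env.observe()['time_s'])
for s,e in blobs(im,(15,90,60),(34,255,255),15)[0]:
    if 230<e[0]<380 and 180<e[1]<240:
        p=onz(c,*e,.042)[:2]; d=p-[.632,-.195]; print(s,e,p.round(3),np.degrees(np.arctan2(d[1],d[0])).round(1),np.hypot(*d).round(3))
E
python3 look.py s4.png
```

```text
4.15
[270, 209, 15, 14, 147] [275.8, 214.9] [ 0.692 -0.041] 68.8 0.166
[351, 214, 5, 7, 23] [353.1, 216.7] [ 0.491 -0.099] 145.7 0.171
[359, 218, 8, 7, 40] [362.3, 220.9] [ 0.462 -0.083] 146.5 0.204
4.2
[393, 227, 9, 8, 41] [396.2, 230.0] [ 0.457 -0.081] ang 146.8 0.209
red [([317, 245, 13, 19, 192], [322.8, 253.9])]invalid input
```

The table runs the right way (the flag is at about 69°). The previous call was refused because the roll key was missing.

```bash
python3 -m jog '[{"linear":[0,0,0],"roll":0},{"linear":[0,0,0],"roll":0},{"linear":[0,0,0],"roll":0},{"linear":[0,0,0],"roll":0},{"linear":[0,0,0],"roll":0},{"linear":[0,0,0],"roll":0},{"linear":[0,0,0],"roll":0},{"linear":[0,0,0],"roll":0},{"linear":[0,0,0],"roll":0},{"linear":[0,0,0],"roll":0},{"linear":[0,0,0],"roll":0},{"linear":[0,0,0],"roll":0}]' >/dev/null
python3 -m jog '[{"linear":[0,0,0],"roll":0},{"linear":[0,0,0],"roll":0},{"linear":[0,0,0],"roll":0},{"linear":[0,0,0],"roll":0},{"linear":[0,0,0],"roll":0},{"linear":[0,0,0],"roll":0},{"linear":[0,0,0],"roll":0},{"linear":[0,0,0],"roll":0},{"linear":[0,0,0],"roll":0},{"linear":[0,0,0],"roll":0},{"linear":[0,0,0],"roll":0},{"linear":[0,0,0],"roll":0}]' >/dev/null
cat > look2.py <<'E'
from h import *
import sys
for n,lo in [('side',(15,90,60)),('scene',(18,110,70))]:
    im,c=grab(n,n+sys.argv[1]+'.png'); print(n,env.observe()['time_s'])
    for s,e in blobs(im,lo,(34,255,255),12)[0]:
        p=onz(c,*e,.042)[:2]; d=p-[.632,-.195]
        if np.hypot(*d)<.24: print(s,e,p.round(3),np.degrees(np.arctan2(d[1],d[0])).round(1),np.hypot(*d).round(3))
E
python3 look2.py 5
```

```text
side 6.25
[292, 214, 15, 14, 171] [298.6, 220.5] [ 0.623 -0.03 ] 93.1 0.166
[351, 214, 5, 7, 24] [353.0, 216.8] [ 0.491 -0.098] 145.5 0.171
[359, 218, 8, 7, 40] [362.3, 220.9] [ 0.462 -0.083] 146.5 0.204
scene 6.3
[388, 220, 6, 5, 17] [390.5, 221.6] [ 0.489 -0.099] 146.3 0.172
[393, 227, 9, 8, 44] [396.3, 230.0] [ 0.457 -0.081] 146.8 0.209
```

```bash
python3 -m jog '[{"linear":[0,0,0],"roll":0},{"linear":[0,0,0],"roll":0},{"linear":[0,0,0],"roll":0},{"linear":[0,0,0],"roll":0},{"linear":[0,0,0],"roll":0},{"linear":[0,0,0],"roll":0},{"linear":[0,0,0],"roll":0},{"linear":[0,0,0],"roll":0},{"linear":[0,0,0],"roll":0},{"linear":[0,0,0],"roll":0},{"linear":[0,0,0],"roll":0},{"linear":[0,0,0],"roll":0}]' >/dev/null
python3 -m jog '[{"linear":[0,0,0],"roll":0},{"linear":[0,0,0],"roll":0},{"linear":[0,0,0],"roll":0},{"linear":[0,0,0],"roll":0},{"linear":[0,0,0],"roll":0},{"linear":[0,0,0],"roll":0},{"linear":[0,0,0],"roll":0},{"linear":[0,0,0],"roll":0},{"linear":[0,0,0],"roll":0},{"linear":[0,0,0],"roll":0},{"linear":[0,0,0],"roll":0},{"linear":[0,0,0],"roll":0}]' >/dev/null
python3 -m jog '[{"linear":[0,0,0],"roll":0},{"linear":[0,0,0],"roll":0},{"linear":[0,0,0],"roll":0},{"linear":[0,0,0],"roll":0},{"linear":[0,0,0],"roll":0},{"linear":[0,0,0],"roll":0},{"linear":[0,0,0],"roll":0},{"linear":[0,0,0],"roll":0},{"linear":[0,0,0],"roll":0},{"linear":[0,0,0],"roll":0},{"linear":[0,0,0],"roll":0},{"linear":[0,0,0],"roll":0}]' >/dev/null
python3 look2.py 6
```

```text
side 9.35
[351, 214, 5, 7, 24] [353.0, 216.8] [ 0.491 -0.098] 145.5 0.171
[359, 218, 8, 7, 41] [362.2, 220.9] [ 0.462 -0.083] 146.5 0.203
scene 9.4
[365, 214, 15, 15, 189] [371.8, 220.9] [ 0.525 -0.072] 131.0 0.164
[388, 220, 6, 5, 17] [390.5, 221.6] [ 0.489 -0.099] 146.3 0.172
[393, 227, 9, 8, 44] [396.3, 230.0] [ 0.457 -0.081] 146.8 0.209
```

```bash
python3 -m jog '[{"linear":[0,0,0],"roll":0},{"linear":[0,0,0],"roll":0},{"linear":[0,0,0],"roll":0},{"linear":[0,0,0],"roll":0},{"linear":[0,0,0],"roll":0},{"linear":[0,-0.44,0],"roll":0},{"linear":[0,-0.44,0],"roll":0},{"linear":[0,0,0],"roll":0},{"linear":[0,0,0],"roll":0},{"linear":[0,0,0],"roll":0},{"linear":[0,0,0],"roll":0}]'
python3 look2.py 7
python3 -m jog '[{"linear":[0,0,-0.5],"roll":0},{"linear":[0,0,-0.7],"roll":0},{"linear":[0,0,-0.9],"roll":0},{"linear":[0,0,-1],"roll":0},{"linear":[0,0,-0.9],"roll":0},{"linear":[0,-0.5,-0.4],"roll":0},{"linear":[0,-1,0],"roll":0},{"linear":[0,-1,0],"roll":0},{"linear":[0,-1,0],"roll":0},{"linear":[0,-0.5,0],"roll":0},{"linear":[0,0,0],"roll":0},{"linear":[0,0,0],"roll":0}]'
python3 - <<'E'
from h import *
im,c=grab('wrist','w8.png'); np.save('c8.npy',c,allow_pickle=True)
for s,e in blobs(im,(15,110,60),(34,255,255),25)[0]: print(s,e,onz(c,*e,.042).round(4))
x,y=[int(v) for v in proj(c,(.49,-.1,.04))];print(x,y)
x0=min(max(x-80,0),480);y0=min(max(y-60,0),360)
print(x0,y0);cv2.imwrite('pics/w8c.png',cv2.resize(im[y0:y0+120,x0:x0+160],None,fx=5,fy=5,interpolation=cv2.INTER_CUBIC)[:,:,::-1])
E
```

```text
time_s: 10.32
position: [0.4673, 0.1504, 0.1051]
tool_rot: [[-0.985, -0.171, -0.001], [-0.171, 0.985, 0.0], [0.001, 0.001, -1.0]]
ft_force: [-0.0, 0.0, -0.3]
grip_width: 0.0515
gripper_force: 0.0
side 10.3667
[346, 211, 4, 12, 22] [347.6, 216.8] [ 0.505 -0.093] 141.3 0.163
[351, 214, 5, 7, 24] [353.0, 216.8] [ 0.491 -0.098] 145.5 0.171
[359, 218, 8, 7, 41] [362.2, 220.9] [ 0.462 -0.083] 146.5 0.203
scene 10.4167
[372, 213, 15, 16, 182] [379.4, 220.4] [ 0.512 -0.086] 137.6 0.162
[388, 220, 6, 5, 17] [390.5, 221.6] [ 0.489 -0.099] 146.3 0.172
[393, 227, 9, 8, 44] [396.3, 230.0] [ 0.457 -0.081] 146.8 0.209
time_s: 11.42
position: [0.4951, -0.0084, 0.2811]
tool_rot: [[-0.986, -0.169, -0.001], [-0.169, 0.986, 0.001], [0.001, 0.001, -1.0]]
ft_force: [-0.6, 1.2, -0.4]
grip_width: 0.0512
gripper_force: 0.0
[240, 140, 23, 24, 308] [250.9, 151.8] [ 0.4584 -0.0849  0.042 ]
[224, 167, 21, 20, 239] [233.2, 177.3] [ 0.4858 -0.0993  0.042 ]
[213, 191, 44, 44, 935] [235.3, 212.0] [ 0.5204 -0.0935  0.042 ]
232 181
152 121
```

View pics/w8c.png

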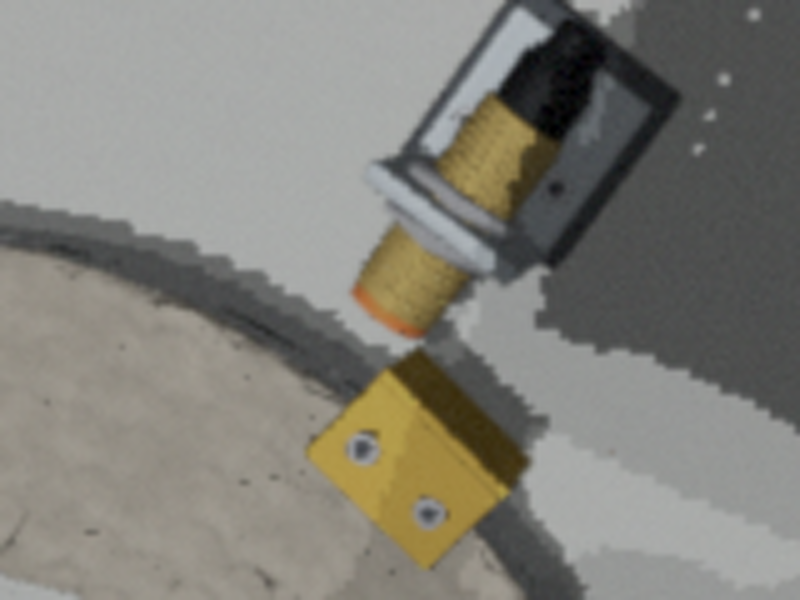

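The crop shows the barrel axis running from (528,118) to (386,313). The flag's outer top edge runs from (392,375) to (507,495) and its bottom edge from (422,350) to (528,460). The flag is a little short of the sensor.

```bash
cat > meas.py <<'E'
from h import *
def meas(c,x0,y0,b0,b1,t0,t1,l0,l1):
    g=lambda p,z: onz(c,x0+p[0]/5,y0+p[1]/5,z)[:2]
    f=g(b1,.039);a=f-g(b0,.039);L=np.linalg.norm(a);a/=L
    O=f+a*.165; print('sensor',f,'len',L,'centre',O,'dir',np.degrees(np.arctan2(*a[::-1])))
    n=np.array([-a[1],a[0]])
    for nm,z,(p,q) in [('top',.052,(t0,t1)),('bot',.022,(l0,l1))]:
        P,Q=g(p,z),g(q,z); m=(P+Q)/2; e=(Q-P)
        print(nm,'w',np.linalg.norm(e),'lateral mm',1e3*(m-f)@n,'axial mm',1e3*(m-f)@a,'edge vs perp deg',np.degrees(np.arctan2(e@a,e@n)))
E
python3 - <<'E'
from meas import *
c=np.load('c8.npy',allow_pickle=True).item()
meas(c,152,121,(528,118),(386,313),(392,375),(507,495),(422,350),(528,460))
E
```

```text
sensor [ 0.49324584 -0.10321539] len 0.04856790388715928 centre [ 0.63780432 -0.18276315] dir -28.823147829500456
top w 0.032088848980642404 lateral mm 24.99604531702865 axial mm 8.633662643648961 edge vs perp deg 10.001104492986567
bot w 0.0317148080640527 lateral mm 24.176268622519913 axial mm 8.781525339021167 edge vs perp deg 9.580690391585836
```

```bash
python3 -m jog '[{"linear":[0,0.5,0],"roll":0},{"linear":[0,1,0],"roll":0},{"linear":[0,1,0],"roll":0},{"linear":[0,1,0],"roll":0},{"linear":[0,0.5,0.2],"roll":0},{"linear":[0,0,0.7],"roll":0},{"linear":[0,0,0.9],"roll":0},{"linear":[0,0,0.9],"roll":0},{"linear":[0,0,0.9],"roll":0},{"linear":[0,0,0.8],"roll":0},{"linear":[0,0,0],"roll":0},{"linear":[0,0,0],"roll":0}]'
python3 -m jog '[{"linear":[0,0.22,0],"roll":0},{"linear":[0,0.22,0],"roll":0},{"linear":[0,0.22,0],"roll":0},{"linear":[0,0.22,0],"roll":0},{"linear":[0,0,0],"roll":0},{"linear":[0,0,0],"roll":0},{"linear":[0,0,0],"roll":0},{"linear":[0,0,0],"roll":0},{"linear":[0,0,0],"roll":0}]'
python3 -c "
from h import *
grab('scene','s9.png')"
python3 -m jog '[{"linear":[0,-0.44,0],"roll":0},{"linear":[0,-0.44,0],"roll":0},{"linear":[0,0,0],"roll":0},{"linear":[0,0,0],"roll":0},{"linear":[0,0,0],"roll":0},{"linear":[0,0,0],"roll":0}]'
python3 look2.py 10
python3 -m jog '[{"linear":[0,0,-0.5],"roll":0},{"linear":[0,0,-0.7],"roll":0},{"linear":[0,0,-0.9],"roll":0},{"linear":[0,0,-1],"roll":0},{"linear":[0,0,-0.9],"roll":0},{"linear":[0,-0.5,-0.4],"roll":0},{"linear":[0,-1,0],"roll":0},{"linear":[0,-1,0],"roll":0},{"linear":[0,-1,0],"roll":0},{"linear":[0,-0.5,0],"roll":0},{"linear":[0,0,0],"roll":0},{"linear":[0,0,0],"roll":0}]'
python3 - <<'E'
from h import *
im,c=grab('wrist','w10.png'); np.save('c10.npy',c,allow_pickle=True)
x0,y0=152,121
cv2.imwrite('pics/w10c.png',cv2.resize(im[y0:y0+120,x0:x0+160],None,fx=5,fy=5,interpolation=cv2.INTER_CUBIC)[:,:,::-1])
E
```

```text
time_s: 12.47
position: [0.4671, 0.1506, 0.1053]
tool_rot: [[-0.985, -0.172, -0.002], [-0.172, 0.985, 0.0], [0.002, 0.0, -1.0]]
ft_force: [-0.3, 0.1, 0.9]
grip_width: 0.051
gripper_force: 0.0
time_s: 13.22
position: [0.4623, 0.1844, 0.1059]
tool_rot: [[-0.985, -0.17, 0.002], [-0.17, 0.985, 0.0], [-0.002, -0.0, -1.0]]
ft_force: [1.2, -3.3, 4.6]
grip_width: 0.051
gripper_force: 2.4
time_s: 13.77
position: [0.4674, 0.1503, 0.1051]
tool_rot: [[-0.985, -0.171, -0.001], [-0.171, 0.985, 0.0], [0.001, 0.001, -1.0]]
ft_force: [0.5, -0.2, -0.7]
grip_width: 0.0511
gripper_force: 0.0
side 13.8167
[346, 209, 10, 14, 95] [350.6, 215.0] [ 0.5   -0.107] 146.2 0.159
[359, 218, 8, 7, 41] [362.2, 220.9] [ 0.462 -0.083] 146.5 0.203
scene 13.8667
[379, 211, 17, 17, 165] [387.7, 218.2] [ 0.503 -0.106] 145.6 0.157
[393, 227, 9, 8, 43] [396.3, 230.1] [ 0.457 -0.08 ] 146.8 0.209
time_s: 14.87
position: [0.4951, -0.0084, 0.2811]
tool_rot: [[-0.986, -0.169, -0.001], [-0.169, 0.986, 0.001], [0.0, 0.001, -1.0]]
ft_force: [0.2, 0.9, 0.5]
grip_width: 0.0513
gripper_force: 0.0
```

View pics/w10c.png

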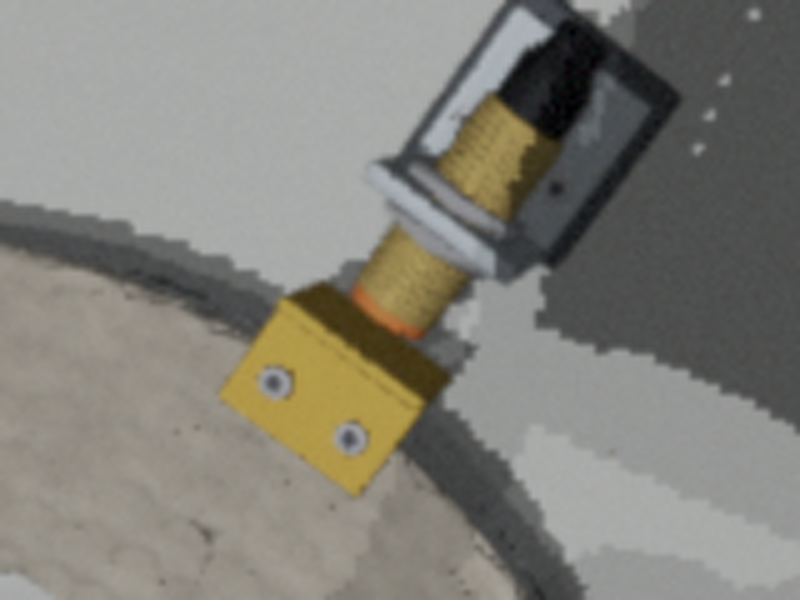

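The crop shows the flag in front of the sensor, with its top edge from (285,298) to (425,405) and its bottom edge from (320,283) to (452,380).

```bash
python3 - <<'E'
from meas import *
c=np.load('c10.npy',allow_pickle=True).item()
meas(c,152,121,(528,118),(386,313),(285,298),(425,405),(320,283),(452,380))
# red stick now
print(blobs(optics.get_image('scene'),(0,150,60),(6,255,255))[0])
E
```

```text
sensor [ 0.49327459 -0.1032437 ] len 0.048569388823530756 centre [ 0.63783137 -0.18279456] dir -28.824374139669555
top w 0.03316146239875322 lateral mm 1.0632432873509032 axial mm 6.537085579356741 edge vs perp deg 0.5686985762156002
bot w 0.03326766713165747 lateral mm 0.5169950978405442 axial mm 7.647461177737408 edge vs perp deg -0.7757736281131231
[([323, 235, 13, 22, 226], [328.8, 245.1])]
```

```bash
python3 -c "
from rig import env
print(env.close_job())"
```

```text
the job is handed in; nothing more can be done
None
```

The turntable is homed and handed in: the flag stands about 0.8 mm off the sensor axis and square to it, the table is stopped, the stick is upright and the arm is clear of everything.

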